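Push the filter plate pack home

ROBOT

A 7-joint arm with a two-finger parallel gripper is mounted at the origin on the work surface. World frame = base frame: x ahead of the robot, y to its left, z up, the work surface at z = 0. Lengths are in m, angles in rad, forces in N, time in s.
With the tool pointing down it reaches from about 0.425 to 0.825 m from the base axis. Payload 3.6 kg.
Tool frame: the origin (TCP) lies where the fingers leave the gripper's body, on its centre line; the fingertips stand 73 mm ahead of it and the grasp point (between the pads) lies 54 mm ahead of it; x points along the fingers, y is the direction in which the jaws open and shut, and the axes are right-handed (so a half turn about x gives the same grasp; the last joint's range is limited). The gripper opens to 85 mm and grips with 20 to 120 N. Pads are 22 mm wide; open, the fingers measure 114 mm over their backs; the gripper's body (76 mm by 85 mm) begins 54 mm behind the grasp point. The pads swing forward as they close: fully open they stand 13 mm farther back than shut.
Start: joints at [-1.242, 0.615, -0.013, 1.423, 0.008, 1.103, -0.04], TCP at [0.226, 0.609, 0.304] pointing down, gripper open.
Joint ranges: [-3.12, 3.12], [-0.3, 2.06], [-1.34, 1.32], [0.26, 2.42], [-1.36, 4.5], [0.01, 1.98], [-2.84, 2.84]. Speed limits (rad/s): [2.79, 2.79, 3.14, 3.14, 3.14, 3.14, 3.14].

INTERFACE

Orientations are given as a unit quaternion [x, y, z, w].
In Python, from station import arm, snapshot, camera_info, ticket gives the robot as it stands. Calls block until the motion is done:
- arm.movep(position, orientation): joint-space move of the TCP to a pose.
- arm.line_to(position, velocity=0.15, ori=None): straight line of the TCP; ori=None keeps the orientation; velocity is the mean speed in m/s.
- arm.move_j(angles): joint-space move.
- arm.move_gripper(opening, effort=None): opening from 0.0 (shut) to 1.0 (fully open); effort is the grip in N (None keeps the last); returns when the fingers have stopped.
- arm.pause(seconds).
- arm.ik(position, orientation): joint angles nearest the present ones, or None.
- snapshot(name): name is "side" or "top"; returns the picture (420x560x3 uint8, blue, green, red); there is no depth.
- camera_info(name): a dict with "fx", "fy", "cx", "cy" (pixels), "R" (3x3) and "t" (3): a world point X has camera coordinates R X + t. Camera axes: x right, y down, z forward; pixel columns grow to the right and rows downward; lengths in m; the calibration is good to about 2 mm. A picture is of the moment at which its call begins. camera_info takes no time and is no camera call.
A pose or a line that the arm cannot do raises arm.MotionError and nothing moves.
- ticket.finish_job(): hands the job in, once; it reports no verdict.
Readings, each from a call of its own:
- arm.read_time(): time.
- arm.read_joint_positions(): joint angles.
- arm.read_dq(): joint speeds.
- arm.read_effort(): joint torques, N m.
- arm.read_tool_pos(): TCP position.
- arm.read_eef_rot(): TCP orientation.
- arm.read_ft_force(): force on the tool from outside, world axes, zero at the start.
- arm.read_wrist_torque(): the same for the moment, N m.
- arm.read_opening(): opening from 0.0 (shut) to 1.0 (fully open).
Only numpy, scipy, OpenCV 4.12 (cv2) and the standard library are available. Lean on these libraries where they do the work, as an engineer would, in place of code of your own. Each camera call takes 0.05 s, during which the arm holds its last target.

TASK

Close up the plate filter: push on the yellow moving head with the fingertips so that it and the five white filter plates slide along the side bars together as one row, until the whole pack stands fully home against the fixed head with every gap closed. Touch only the moving head, not the plates; lift nothing off the bars, leave the bottle, beaker and clamp where they are, and come away from the filter at the end.

Things in the scene. Friction and masses are not known exactly. Their poses are not given: they have to be found in the camera images.
- press: Bench plate filter, bolted down in a grey plastic drip tray (250 x 470 mm, 16 mm rim). Origin: centre of the tray's underside, on the bench. y runs along the two level side bars towards the blue fixed head, x across, z up. Bars 14 mm wide, centres 74 mm either side of the middle, top 175 mm above the bench. Blue yoke (190 x 20 mm, top 180 mm high) at y = -205 mm; bars run from it to the fixed head.
- stop (a point): The end stop: middle of the fixed head's inner face, 185 mm above the bench, at y = +170 mm in the filter's frame. The fixed head is a blue slab 190 mm wide and 22 mm thick, top 210 mm above the bench; two red-clamped pipe stubs stick out 50 mm behind it. y points from the plates into the fixed head.
- spindle_end (a point): Front of the closing spindle's steel thrust pad (38 mm across), wound back out of the way, on the centre line 130 mm above the bench, at y = -140 mm in the filter's frame, so below the place to push. Spindle 22 mm thick, fixed; its black handwheel (124 mm, top 192 mm high) stands behind the yoke at y = -298 mm.
- moving_head: Moving head, last in the row: yellow upright slab 130 mm wide, 18 mm thick, lower edge 60 and top edge 208 mm above the bench, 0.5 kg give or take a third. Slides on the bars by friction alone (some 3 to 15 N with the plates ahead of it). Origin: middle of the slab's lower edge, half way through its thickness; y towards the fixed head, z up. Pack fully home: at y = +81 mm in the filter's frame.
- push_face (a point): On the back face of the moving head, on its centre line, 185 mm above the bench, 23 mm below its top edge: a good place to push; y points to the fixed head. The face is 130 mm wide and free but for a steel boss (40 mm across, 10 mm proud, centre 130 mm above the bench). Each side a black shoe, 16 mm high, rides the bar and reaches 45 mm back from the face.
- plate1: Filter plate, first, nearest the fixed head. White upright plastic, 130 mm wide, 140 high, 16 thick, lower edge 60 and top edge 200 mm above the bench, about 0.16 kg, hanging loose by a lug on each bar; at the start plates and moving head touch in one row. Origin: middle of its lower edge, half way through its thickness; y to the fixed head, z up. Fully home: y = +162 mm in the filter's frame.
- plate2: Filter plate, second. White upright plastic, 130 mm wide, 140 high, 16 thick, lower edge 60 and top edge 200 mm above the bench, about 0.16 kg, hanging loose by a lug on each bar; at the start plates and moving head touch in one row. Origin: middle of its lower edge, half way through its thickness; y to the fixed head, z up. Fully home: y = +146 mm in the filter's frame.
- plate3: Filter plate, third. White upright plastic, 130 mm wide, 140 high, 16 thick, lower edge 60 and top edge 200 mm above the bench, about 0.16 kg, hanging loose by a lug on each bar; at the start plates and moving head touch in one row. Origin: middle of its lower edge, half way through its thickness; y to the fixed head, z up. Fully home: y = +130 mm in the filter's frame.
- plate4: Filter plate, fourth. White upright plastic, 130 mm wide, 140 high, 16 thick, lower edge 60 and top edge 200 mm above the bench, about 0.16 kg, hanging loose by a lug on each bar; at the start plates and moving head touch in one row. Origin: middle of its lower edge, half way through its thickness; y to the fixed head, z up. Fully home: y = +114 mm in the filter's frame.
- plate5: Filter plate, fifth, against the moving head. White upright plastic, 130 mm wide, 140 high, 16 thick, lower edge 60 and top edge 200 mm above the bench, about 0.16 kg, hanging loose by a lug on each bar; at the start plates and moving head touch in one row. Origin: middle of its lower edge, half way through its thickness; y to the fixed head, z up. Fully home: y = +98 mm in the filter's frame.
- media_bottle: Bystander: amber glass bottle with blue cap, 68 mm across, 145 mm high, standing on the bench beyond the filter. Origin: centre of its underside.
- beaker: Bystander: steel beaker, 72 mm across, 85 mm high, standing on the bench beyond the filter. Origin: centre of its underside.
- pipe_clamp: Bystander: red pipe clamp, a ring 64 mm across and 16 mm high with a small steel screw, lying on the bench beyond the filter. Origin: centre of the ring's underside.
Mind the look-alikes: they are no part of the job. Several things have the shape of the moving_head; the one meant has the colours described above.

How it is judged:
By the outcome, as a careful person would: the job done as asked, in the order asked, and still so for the second after the job is handed in, with the robot touching nothing.
It also fails if it takes over 42 s, if anything falls off the work surface, if the arm or the gripper's body presses on something with over 40 N, if the wrist force passes 120 N, or if a joint passes its speed limit or range.

## Working session

There is one attempt and no reset: what is moved stays moved. The work goes in short steps, each a Python script; the robot and the scene stay as the last script left them, time stands still between calls to the robot, and variables do not carry over. Pictures are saved under pics/ and viewed, and the job is handed in when it is done.

```bash
mkdir -p pics; python3 - <<'E'
from station import arm, snapshot, camera_info
import cv2
for n in("side","top"):
    cv2.imwrite(f"pics/{n}0.png",snapshot(n)); c=camera_info(n); print(n,c)
print(arm.read_time(),arm.read_tool_pos(),arm.read_eef_rot(),arm.read_ft_force())
E
```

```text
side {'fx': 414.3373987336935, 'fy': 414.3373987336935, 'cx': 280.8771765613901, 'cy': 207.01363973565174, 'R': array([[-0.1853637 , -0.98264526,  0.00697121],
       [-0.93175821,  0.17350182, -0.31894161],
       [ 0.31219694, -0.06561568, -0.94774873]]), 't': array([0.06167308, 0.55618683, 1.2775841 ])}
top {'fx': 403.6977045030256, 'fy': 403.6977045030256, 'cx': 280.628499410816, 'cy': 212.78192293141245, 'R': array([[ 0.01619993, -0.9998026 ,  0.01150332],
       [-0.99380722, -0.01736555, -0.1097527 ],
       [ 0.1099308 , -0.0096541 , -0.99389236]]), 't': array([-0.05756403,  0.54978013,  1.12032222])}
0.1 [0.22621171 0.60882778 0.30285904] [ 0.12430185  0.69609274 -0.1258944   0.69581214] [-0.03921599  0.04792905 -0.29343805]
```

View pics/side0.png

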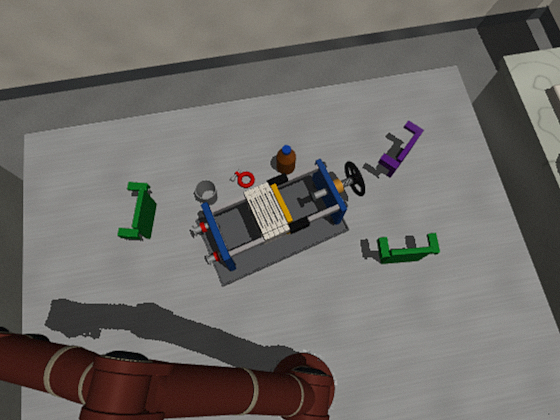

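View pics/top0.png

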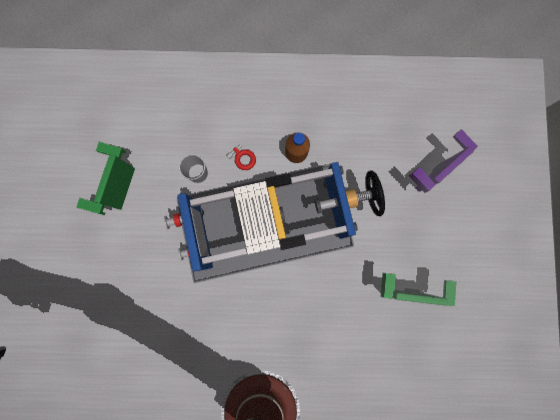

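Filter in the top view: yoke at (343,200), fixed head at (190,230), yellow moving head at (276,212). Candidates for the moving head by shape: yellow (276,212), green (115,180), green (420,290) and purple (445,160). The yellow one, on the bars, is the one meant. Next I'll measure it and check a crop.

```bash
cat > h.py <<'E'
import numpy as np, cv2
from station import arm, snapshot, camera_info
def ray(n,px,z):
    c=camera_info(n);R=np.array(c["R"]);t=np.array(c["t"])
    d=R.T@np.array([(px[0]-c["cx"])/c["fx"],(px[1]-c["cy"])/c["fy"],1]);o=-R.T@t
    return o+d*(z-o[2])/d[2]
def proj(n,X):
    c=camera_info(n);p=np.array(c["R"])@np.array(X)+c["t"]
    return np.array([c["fx"]*p[0]/p[2]+c["cx"],c["fy"]*p[1]/p[2]+c["cy"]])
def masks(im):
    h=cv2.cvtColor(im,cv2.COLOR_BGR2HSV)
    return dict(yellow=cv2.inRange(h,(20,150,120),(32,255,255)),blue=cv2.inRange(h,(100,120,60),(125,255,255)),white=cv2.inRange(h,(0,0,190),(180,60,255)))
def blobs(m,amin=60):
    cs,_=cv2.findContours(m,cv2.RETR_EXTERNAL,cv2.CHAIN_APPROX_NONE)
    return [c for c in cs if cv2.contourArea(c)>amin]
E
python3 - <<'E'
from h import *
for n in("side","top"):
    im=cv2.imread(f"pics/{n}0.png")
    for k,m in masks(im).items():
        for b in blobs(m,40): print(n,k,cv2.contourArea(b),cv2.boundingRect(b),cv2.boxPoints(cv2.minAreaRect(b)).round(1).tolist())
im=cv2.imread("pics/top0.png")[150:290,155:395]
im2=cv2.imread("pics/side0.png")[140:290,180:380]
cv2.imwrite("pics/cropt.png",cv2.resize(im,None,fx=3.3,fy=3.3,interpolation=cv2.INTER_CUBIC))
cv2.imwrite("pics/crops.png",cv2.resize(im2,None,fx=4,fy=4,interpolation=cv2.INTER_CUBIC))
E
```

```text
side yellow 185.0 (271, 184, 22, 38) [[270.0, 185.5], [275.0, 183.0], [292.70001220703125, 219.6999969482422], [287.6000061035156, 222.1999969482422]]
side blue 392.0 (201, 202, 30, 59) [[199.8000030517578, 204.1999969482422], [206.89999389648438, 201.1999969482422], [230.39999389648438, 258.0], [223.39999389648438, 260.8999938964844]]
side blue 279.0 (316, 159, 31, 53) [[315.29998779296875, 160.89999389648438], [320.8999938964844, 158.0], [347.5, 209.6999969482422], [341.8999938964844, 212.60000610351562]]
side blue 53.5 (282, 145, 9, 9) [[282.0, 145.0], [290.0, 145.0], [290.0, 153.0], [282.0, 153.0]]
side white 91.5 (245, 187, 17, 16) [[244.1999969482422, 192.10000610351562], [257.29998779296875, 186.39999389648438], [261.70001220703125, 196.6999969482422], [248.60000610351562, 202.3000030517578]]
top yellow 285.0 (268, 186, 17, 53) [[267.29998779296875, 186.8000030517578], [273.8999938964844, 185.39999389648438], [285.29998779296875, 237.0], [278.79998779296875, 238.5]]
top blue 751.0 (178, 193, 34, 78) [[173.60000610351562, 195.39999389648438], [192.89999389648438, 190.5], [212.0, 267.0], [192.6999969482422, 271.79998779296875]]
top blue 472.0 (331, 163, 25, 74) [[330.3999938964844, 163.60000610351562], [338.79998779296875, 161.6999969482422], [355.3999938964844, 234.10000610351562], [347.0, 236.0]]
top blue 94.0 (293, 133, 12, 12) [[293.0, 133.0], [304.0, 133.0], [304.0, 144.0], [293.0, 144.0]]
top white 2071.0 (234, 181, 46, 73) [[232.89999389648438, 187.89999389648438], [264.79998779296875, 180.8000030517578], [279.3999938964844, 246.39999389648438], [247.39999389648438, 253.5]]
```

View pics/cropt.png

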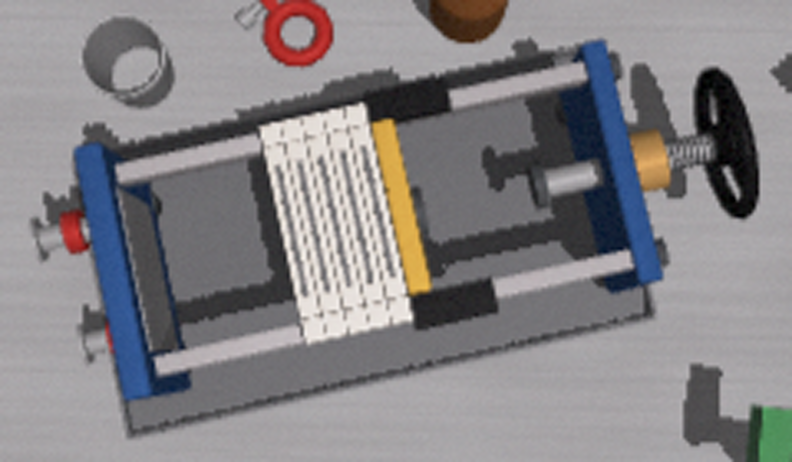

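View pics/crops.png

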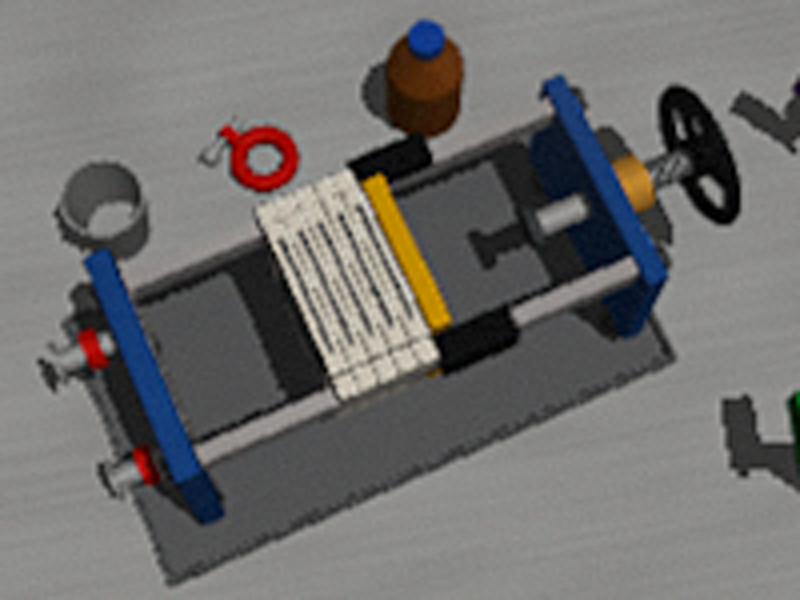

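The crops confirm the yellow head, with black shoes, sits against five white plates; top crop (400,205) is about (276,212) in the full image.

```bash
cat > m.py <<'E'
from h import *
def measure(ims):
    out={}
    for n,im in ims.items():
        h=cv2.cvtColor(im,cv2.COLOR_BGR2HSV)
        V=120 if n=="top" else 110
        bl=blobs(cv2.inRange(h,(100,120,V),(125,255,255)),100)
        bl=[b for b in bl if max(cv2.minAreaRect(b)[1])>40]
        bl.sort(key=lambda b:cv2.boundingRect(b)[0])
        fh,yk=bl[0],bl[-1]
        ye=max(blobs(cv2.inRange(h,(18,150,120),(32,255,255)),40),key=lambda b:max(cv2.minAreaRect(b)[1]))
        r={}
        for k,b,z in(("fixed",fh,.21),("yoke",yk,.18),("head",ye,.208)):
            c=cv2.minAreaRect(b); bp=cv2.boxPoints(c)
            P=np.array([ray(n,p,z)[:2] for p in bp]); e=[np.linalg.norm(P[1]-P[0]),np.linalg.norm(P[2]-P[1])]
            i=int(np.argmax(e)); d=P[i+1]-P[i]; d/=np.linalg.norm(d); d*=np.sign(d[0])
            r[k]=(P.mean(0),max(e)+.002,min(e)+.002,np.degrees(np.arctan2(d[1],d[0])))
            print(n,k,P.mean(0).round(4),"L %.4f W %.4f ang %.2f"%r[k][1:])
        o=r["yoke"][0]; v=r["fixed"][0]-o; L=np.linalg.norm(v)
        u=v/L; print(n,"yoke-fixed",L.round(4),"(386 exp) y-dir",u.round(4),"head y",((r["head"][0]-o)@u-.205).round(4), "x",(np.array([u[1],-u[0]])@(r["head"][0]-o)).round(4))
        out[n]=(r,u)
    return out
E
python3 - <<'E'
from m import *
measure({n:cv2.imread(f"pics/{n}0.png") for n in("side","top")})
E
```

```text
side fixed [0.4835 0.1704] L 0.1859 W 0.0197 ang 13.22
side yoke [ 0.5754 -0.2055] L 0.1839 W 0.0186 ang 13.06
side head [ 0.534  -0.0376] L 0.1307 W 0.0196 ang 13.72
side yoke-fixed 0.387 (386 exp) y-dir [-0.2375  0.9714] head y -0.032 x -0.0004
top fixed [0.4821 0.1724] L 0.1874 W 0.0217 ang 13.51
top yoke [ 0.5735 -0.2023] L 0.1874 W 0.0181 ang 13.56
top head [ 0.5325 -0.036 ] L 0.1319 W 0.0183 ang 13.67
top yoke-fixed 0.3858 (386 exp) y-dir [-0.2369  0.9715] head y -0.0337 x -0.0003
```

The two views agree to 2 mm and the sizes check out (386 mm between yoke and fixed head, head 131 x 18 mm). The head is at y≈-33 mm, so the travel is about 114 mm. Next I'll approach from above.

```bash
cat > g.py <<'E'
from h import *
from scipy.spatial.transform import Rotation as Ro
u=np.array([-.2372,.9715]);u/=np.linalg.norm(u); v=np.array([u[1],-u[0]])
O=(np.array([.5745,-.2039])+.205*u+np.array([.4828,.1714])-.181*u)/2
def W(x,y,z): return np.r_[O+v*x+u*y,z]
def oris():
    o=[]
    for s in(1,-1):
        X=np.array([0,0,-1.]);Y=np.r_[s*v,0]
        o.append(Ro.from_matrix(np.c_[X,Y,np.cross(X,Y)]).as_quat())
    return o
E
python3 - <<'E'
from g import *
print("O",O.round(4),"face",W(0,-.042,.185).round(4))
best=None
q0=np.array(arm.read_joint_positions())
for o in oris():
    for y,z in((-.085,.38),(-.085,.246),(.07,.246)):
        q=arm.ik(W(0,y,z),o); print(y,z,None if q is None else np.round(q,2))
    q=arm.ik(W(0,-.085,.38),o)
    if q is not None:
        d=abs(np.array(q)-q0).max()
        if best is None or d<best[0]: best=(d,o)
np.save("ori.npy",best[1]); print(best)
E
```

```text
O [ 0.5258 -0.0046] face [ 0.5358 -0.0454  0.185 ]
-0.085 0.38 [-0.2   0.42  0.49  1.6  -0.21  1.17  0.57]
-0.085 0.246 [-0.12  0.55  0.38  1.79 -0.26  0.85  0.61]
0.07 0.246 [-0.38  0.49  0.31  1.9  -0.21  0.79  0.28]
-0.085 0.38 [-0.54  0.6   1.14  1.61 -0.56  1.3  -2.21]
-0.085 0.246 [-0.51  0.79  1.13  1.8  -0.81  1.1  -1.99]
0.07 0.246 [-0.83  0.73  1.13  1.91 -0.78  1.03 -2.25]
(np.float64(1.0366402379932451), array([ 0.43669469,  0.55614543, -0.43669469,  0.55614543]))
```

```bash
python3 - <<'E'
from g import *
o=np.load("ori.npy")
p=arm.read_tool_pos()
arm.line_to([p[0],p[1],.38],velocity=.15)
arm.movep(W(0,-.085,.38),o)
arm.move_gripper(.45)
print(arm.read_time(),arm.read_tool_pos(),W(0,-.085,.38),arm.read_opening(),arm.read_ft_force())
for n in("side","top"): cv2.imwrite(f"pics/{n}1.png",snapshot(n))
a=cv2.imread("pics/side1.png")[120:300,170:390];cv2.imwrite("pics/s1.png",cv2.resize(a,None,fx=3,fy=3))
E
```

```text
3.9833 [ 0.54595054 -0.08718453  0.38002253] [ 0.54596494 -0.0871668   0.38      ] 0.44916151473128163 [ 0.3094276   0.65550654 -0.1789628 ]
```

View pics/s1.png

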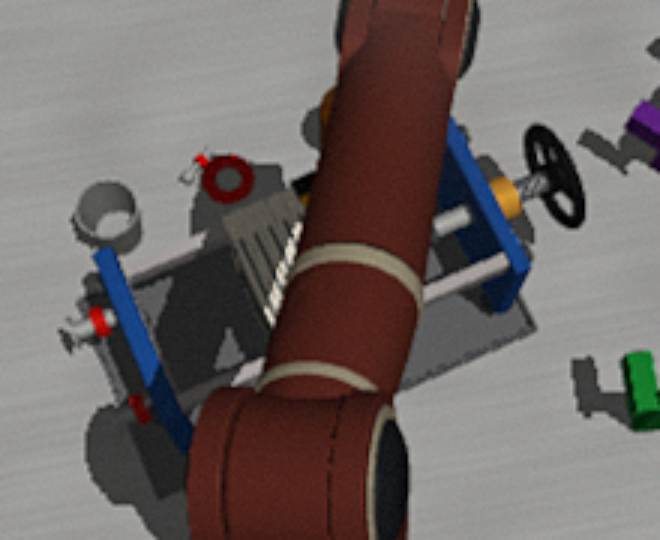

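View pics/top1.png

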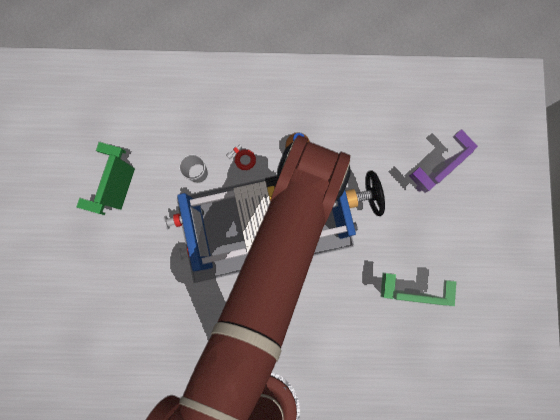

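The arm hides the gripper in both views, but the pose is as commanded and nothing has been disturbed. I'll lower, then feel for contact.

```bash
python3 - <<'E'
from g import *
arm.line_to(W(0,-.085,.246),velocity=.1)
f0=np.array(arm.read_ft_force()); print(f0.round(2),arm.read_time())
y=-.085
while y<-.03:
    y+=.003; arm.line_to(W(0,y,.246),velocity=.04)
    f=np.array(arm.read_ft_force())-f0; fy=f[:2]@u; print(round(y,3),round(fy,2),f.round(1))
    if fy<-2: break
print(arm.read_time(),arm.read_opening()); np.save("st.npy",np.r_[f0,y])
E
```

```text
[-0.44 -0.6   0.71] 5.575
-0.082 0.78 [ 0.6  1.  -0.1]
-0.079 1.21 [-0.2  1.2 -0.6]
-0.076 0.68 [ 0.9  0.9 -1.6]
-0.073 0.25 [ 1.2  0.6 -0.2]
-0.07 0.45 [-0.5  0.3 -1.7]
-0.067 0.62 [ 0.8  0.8 -0.8]
-0.064 -0.15 [ 0.7  0.  -0.5]
-0.061 0.12 [ 0.2  0.2 -0.3]
-0.058 1.56 [ 0.5  1.7 -0.8]
-0.055 0.72 [ 0.4  0.8 -0.8]
-0.052 -0.12 [-0.7 -0.3 -0.9]
-0.049 -3.66 [ 1.9 -3.3 -1.9]
8.575 0.4470261641870633
```

Contact came at y≈-0.050, as expected. Now the main push, slowly, then fine steps until the force rises.

```bash
python3 - <<'E'
from g import *
st=np.load("st.npy");f0=st[:3];y=st[3]
def F(): 
    f=np.mean([np.array(arm.read_ft_force()) for _ in range(3)],0)-f0; return f
for yy in(-.04,-.015,.01,.03,.045,.053):
    arm.line_to(W(0,yy,.246),velocity=.035); f=F(); print(yy,round(f[:2]@u,2),f.round(1),(arm.read_tool_pos()-W(0,yy,.246)).round(4)); y=yy
    if abs(f).max()>35: print("stop");break
else:
  while y<.075:
    y+=.002; arm.line_to(W(0,y,.246),velocity=.03); f=F(); print(round(y,3),round(f[:2]@u,2),f.round(1),np.array(arm.read_wrist_torque()).round(2))
    if f[:2]@u<-22: break
st[3]=y;np.save("st.npy",st);print(arm.read_time(),arm.read_tool_pos())
E
```

```text
-0.04 -4.06 [ 1.6 -3.8 -2.5] [ 0.0002 -0.0017  0.0002]
-0.015 -5.5 [ 1.9 -5.2 -2.5] [ 0.0003 -0.0021  0.0002]
0.01 -5.15 [ 2.6 -4.7 -1.9] [ 0.0004 -0.0022  0.0002]
0.03 -5.08 [ 1.5 -4.9 -2.4] [ 0.0003 -0.0021  0.0002]
0.045 -4.56 [ 1.6 -4.3 -1.8] [ 0.0003 -0.0019  0.0002]
0.053 -5.46 [ 2.1 -5.1 -2. ] [ 0.0002 -0.0019  0.0001]
0.055 -5.85 [ 2.4 -5.4 -1.8] [-1.32 -0.31  0.  ]
0.057 -6.19 [ 2.2 -5.8 -2.7] [-1.35 -0.31 -0.02]
0.059 -5.94 [ 2.5 -5.5 -1.8] [-1.38 -0.3  -0.03]
0.061 -6.76 [ 0.6 -6.8 -1.4] [-1.36 -0.31 -0.02]
0.063 -6.69 [ 2.8 -6.2 -1.5] [-1.37 -0.32 -0.01]
0.065 -5.64 [ 1.7 -5.4 -1.9] [-1.34 -0.31 -0.07]
0.067 -8.5 [ 2.7 -8.1 -2.9] [-1.62 -0.48  0.11]
0.069 -11.58 [  4.  -10.9  -3.3] [-2.27 -0.6   0.25]
0.071 -14.9 [  4.5 -14.2  -4.2] [-2.85 -0.76  0.27]
0.073 -18.12 [  5.1 -17.4  -4.9] [-3.46 -0.92  0.36]
0.075 -21.61 [  6.4 -20.7  -6.3] [-4.04 -1.07  0.42]
15.1417 [0.51028441 0.05767754 0.2466565 ]
```

The force rises steadily from y≈0.066, as expected for home. I'll press a little more firmly, back off slowly, lift, and look.

```bash
python3 - <<'E'
from g import *
st=np.load("st.npy");f0=st[:3]
arm.line_to(W(0,.079,.246),velocity=.03); print((np.array(arm.read_ft_force())-f0).round(1))
arm.line_to(W(0,.055,.246),velocity=.03)
arm.line_to(W(0,.02,.246),velocity=.08); print((np.array(arm.read_ft_force())-f0).round(1))
arm.line_to(W(0,.02,.38),velocity=.12)
arm.move_j([-1.242,0.5,-0.013,1.423,0.008,1.103,-0.04])
from m import measure
ims={n:snapshot(n) for n in("side","top")}
for n in ims: cv2.imwrite(f"pics/{n}2.png",ims[n])
print(arm.read_time(),arm.read_tool_pos())
cv2.imwrite("pics/t2.png",cv2.resize(ims["top"][140:290,155:395],None,fx=3.3,fy=3.3,interpolation=cv2.INTER_CUBIC))
cv2.imwrite("pics/s2.png",cv2.resize(ims["side"][140:290,180:380],None,fx=4,fy=4,interpolation=cv2.INTER_CUBIC))
measure(ims)
E
```

```text
[  6.5 -25.3  -6.5]
[ 0.   2.3 -0.7]
20.6917 [0.22413686 0.59977552 0.37827845]
side fixed [0.4834 0.171 ] L 0.1859 W 0.0189 ang 13.59
side yoke [ 0.5753 -0.2051] L 0.1838 W 0.0188 ang 13.41
side head [0.507  0.0731] L 0.1321 W 0.0192 ang 13.50
side yoke-fixed 0.3872 (386 exp) y-dir [-0.2373  0.9714] head y 0.0815 x -0.0004
top fixed [0.4818 0.1725] L 0.1869 W 0.0215 ang 13.73
top yoke [ 0.5735 -0.2024] L 0.1874 W 0.0180 ang 13.52
top head [0.5057 0.0744] L 0.1316 W 0.0190 ang 14.10
top yoke-fixed 0.386 (386 exp) y-dir [-0.2375  0.9714] head y 0.08 x -0.0001
```

View pics/t2.png

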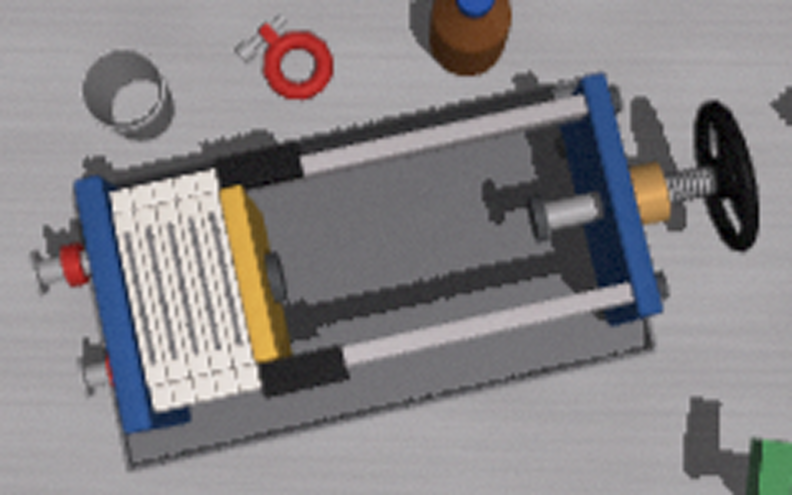

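View pics/s2.png

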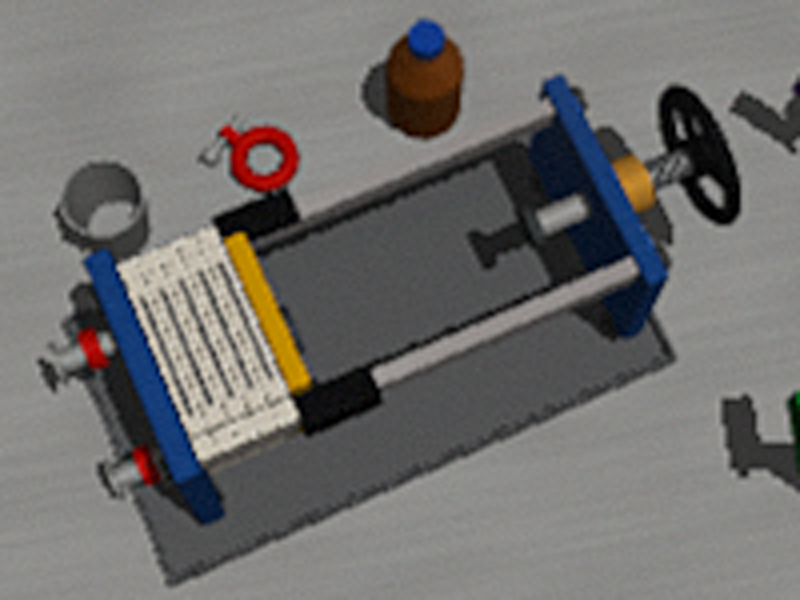

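Both pictures show the pack tight against the fixed head: plates at top crop (185,290), head at (255,275), with no visible gaps. Bottle, beaker and clamp are unmoved. The head measures y = 80.0 and 81.5 mm (81 mm is home), and the arm is clear, so I'm handing in.

```bash
python3 - <<'E'
from station import arm,ticket
print(arm.read_time()); ticket.finish_job()
E
```

```text
20.6917
the job is handed in; nothing more can be done
```

The plate filter is closed: I pushed the yellow moving head about 114 mm, and it and the five plates slid home against the fixed head. The partly open fingertips touched only the back of the moving head. I then backed off, lifted clear and handed the job in at 20.7 s.

- **Push force:** sliding took about 5–6 N. The force rose steadily once the pack met the stop, and I pressed to about 26 N before backing off.
- **Final position:** the head measures y = 80.0 mm in the top view and 81.5 mm in the side view. Home is 81 mm, so both agree within the 2 mm calibration.
- **Head angle:** the top view read the head 0.5° off the filter's cross direction and the side view 0.1°, which I took as measurement noise.
- **Gaps and bystanders:** the last pictures show no visible gaps, everything still on the bars, and the bottle, beaker and clamp where they were. I judged these by eye and did not measure each plate.
- **Not seen:** the arm hid the gripper from both cameras above the filter, so I relied on force readings for contact and the push.

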